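# Hold the gas key switch turned

## Task

Turn the teaching bench's gas back on: take the gas key (the one with the broad square bow) out of the wooden key block, push it all the way into the keyhole of the gas control station until its collar sits on the plate, easing it past the sticky pins with small wiggles if it stops short, then turn it a quarter turn clockwise to its stop. The switch springs back when let go, so finish while still gripping the key and holding it turned; leave the other two keys in the block, keep off the emergency stop and do not knock away the jar, the tumbler, the small bowl or the spatula near them.

Things in the scene. Friction and masses are not known exactly. Their poses are not given: they have to be found in the camera images.
- gas_key: The gas key, bare steel, upright in a pocket of the block, blade down. Origin on its axis under its collar (at first on the block's top); z up to the bow, x across bow and blade, y through their thickness. Up from 0: collar 20 x 9 x 4 mm; bow, a flat square-cornered plate 30 (x) x 10 mm (y), from z = 4 to 38, with a ring hole near its top. A half turn about z changes nothing. 40 to 85 g.
- key_bow (a point): Point on the gas key's axis 27 mm above its origin: pinch the bow here, across its 10 mm thickness (y), with 40 N or more. Axes as the key's. Below the key's origin: round neck 4 mm across to z = -6 mm, then the flat blade, 14 (x) x 4 mm (y) with rounded edges, to z = -20, then a taper to a rounded nose at z = -28 mm.
- t_key: Another steel key standing in the block, to be left there: a T, with a round cross bar 42 mm long and 9 mm thick on top, 36 mm above the block. Origin at the underside of its collar.
- ring_key: Another steel key standing in the block, to be left there: a thin round ring bow 25 mm across, its top 35 mm above the block. Origin at the underside of its collar.
- keyblock: Fixed wooden block, 150 (x) x 54 (y) x 42 mm high, origin under its centre. Three slotted pockets in its top, at x = -46, 0 and +46 mm, each 16.5 (x) x 6.5 (y) x 36 mm deep; the three keys stand in them in any order, bows in line with the block's x.
- station: Gas control station: fixed white steel box, 130 (x) x 200 (y) x 75 mm high, origin under its centre, x roughly away from the robot. On top: keyhole plate (44 mm square, 3 mm thick), emergency stop, two lamps 11 mm high at x = 44, y = -62 and -28 mm. Black marks beside the plate show the rest position (+x side) and the turned one (-y side).
- keyhole (a point): Centre of the keyhole on its plate, at (-12, -45, 78) mm in the station's frame, axes as the station's. Slot 15.5 (x) x 5 mm (y), chamfered 1 mm, through the fixed 3 mm plate and on down the barrel. Two sticky spring pins, 11 and 18 mm down, reach 4 mm in from the slot's ends; a straight push of up to 25 N passes them, 9 to 12 N if the key is rocked 1 mm along x. Home: key origin here.
- barrel (a joint): Turn of the lock barrel, rad: 0 at rest (slot along the station's x), growing clockwise seen from above, to a stop at 1.571. A spring returns it: 0.03 N m at rest, 0.11 N m at the stop. It turns only with the key home (within 2.5 mm: the blade must be wholly below the plate). The key has 0.1 rad of play in it, so it must turn about 1.67 rad to reach the stop.
- estop (a joint): Travel of the red mushroom emergency stop, m: 0 up, 0.006 pressed. The button is 38 mm across on a round base 54 mm across, standing 22 mm above the station's top at x = -5, y = +52 mm in the station's frame.
- jar: Jar with a lid, 60 mm across, 85 mm high, between the block and the station. Origin under its centre. Bystander.
- tumbler: Clear tumbler, 64 mm across, 100 mm high, beyond the jar. Origin under its centre. Bystander.
- small_bowl: Steel bowl, 120 mm across, 50 mm high, near the robot on its left. Origin under its centre. Bystander.
- spatula: White spatula lying near the robot on its right. Bystander.
Mind the look-alikes: they are no part of the job. Leave any blue look-alike of the t_key alone.

How it is judged:
On the way, in this order (a step that is already met when the one before it is completed fails the run):
1. the gas key is gripped and lifted clear of the block (height (world z) of gas_key above 0.075 m and contact force between the fingers and gas_key above 1 N), for 0.1 s.
2. the gas key is fully home in the keyhole, the barrel not yet turned (horizontal distance between gas_key and keyhole below 0.004 m and z of gas_key in the frame of keyhole below 0.003 m and angle between gas_key's own z axis and vertical below 0.12 rad and value of joint barrel below 0.4 rad), for 0.05 s.
3. the key is turned a quarter clockwise with the barrel (value of joint barrel above 1.3 rad), for 0.3 s.
At the end, for the whole second after the job is handed in: The gas key is home in the keyhole (within 3.5 mm in depth, 4 mm sideways, 0.15 rad of upright), the barrel held at 1.3 rad or more by the fingers gripping the key, the emergency stop up, the other two keys in the block; all through the last second (value of joint barrel above 1.3 rad and horizontal distance between gas_key and keyhole below 0.004 m and z of gas_key in the frame of keyhole below 0.0035 m and angle between gas_key's own z axis and vertical below 0.15 rad and contact force between the fingers and gas_key above 1 N and value of joint estop below 0.002 m and distance between each of t_key, ring_key and keyblock below 0.08 m); the arm keeps its last pose, push and grip.
It fails at once if the emergency stop is pressed (value of joint estop above 0.003 m).
It fails at once if another key is pulled out of its pocket (distance of any of t_key, ring_key from where it was at the start of the episode above 0.02 m).
It fails at once if the jar, the tumbler, the small bowl or the spatula is knocked away (distance of any of jar, tumbler, small_bowl, spatula from where it was at the start of the episode above 0.03 m).
It also fails if it takes over 51 s, if anything falls off the work surface, if the arm or the gripper's body presses on something with over 40 N, if the wrist force passes 120 N, or if a joint passes its speed limit or range.

## Robot

A 6-joint arm with a two-finger parallel gripper is mounted at the origin on the work surface. World frame = base frame: x ahead of the robot, y to its left, z up, the work surface at z = 0. Lengths are in m, angles in rad, forces in N, time in s.
With the tool pointing down it reaches from about 0.425 to 1.125 m from the base axis. Payload 14.9 kg.
Tool frame: the origin (TCP) lies on the centre line of the jaws, within the pads' length; the fingertips stand 11 mm ahead of it and the grasp point (between the pads) lies 8 mm behind it; z points along the fingers, y is the line along which they close (so a half turn about z gives the same grasp; the last joint's range is limited). The gripper opens to 91 mm and grips with 3 to 60 N. Pads are 32 mm wide; open, the fingers measure 118 mm over their backs; the gripper's body (76 mm by 178 mm) begins 60 mm behind the grasp point.
Start: joints at [-1.198, 0.379, 1.734, -0, 1.028, -0.033], TCP at [0.276, -0.643, 0.203] pointing down, gripper open.
Joint ranges: [-2.77, 2.77], [-0.74, 2.19], [0, 2.66], [-1.06, 4.2], [0.31, 2.87], [-3.08, 3.08]. Speed limits (rad/s): [1.89, 1.89, 2.39, 3.14, 3.14, 3.14].

## Interface

Orientations are given as [roll, pitch, yaw] about the fixed x, y, z axes, in that order (R = Rz(yaw) Ry(pitch) Rx(roll)).
In Python, from rig import * gives the robot as it stands. The module is installed in compiled form; this text tells all that it offers.
- The arm moves only by the shell command python3 -m inch 'ROWS'. ROWS is JSON, a list of rows, each a list of 3 entries, a list of its own where there are three numbers: the turn, a rotation vector about the tool's x, y, z in degrees, then the shift along the tool's x, y, z in m, then the closure, from -1 (fully open) to 1 (shut). In form: [[[ax, ay, az], [tx, ty, tz], grip], ...]. A call has 1 to 8 rows; each row is the pose to reach, as a shift and turn from the pose commanded when the call began, along the tool's axes at that moment; what a row does not reach only later rows make up. A row lasts 1/12 s, in which the tool goes at most 41.7 mm and 7.16 degrees, less where a joint would pass 70% of its speed; a pose out of reach is approached as far as the arm can. A call with a gripper value outside its range is refused whole. The fingers move at their own pace and stop on an object; the grip force is fixed at half the most. Time passes only in rows, so rows that repeat a pose let the fingers close. It gives the time, the measured TCP pose, the force, the opening and the grip force at its end, in the units of the state.
- sense(): the state, without advancing time (a new reading comes with each control period).
- snapshot(name): name is "scene" or "top" or "wrist"; returns the picture (400x640x3 uint8, red, green, blue); there is no depth.
- calibration(name): a dict with "fx", "fy", "cx", "cy" (pixels), "origin" and "attitude" of the camera in the world. Camera axes: x right, y up, looking along -z (the intrinsics and any distortion apply to the point x, -y, -z); pixel columns grow to the right and rows downward; lengths in m; the calibration is good to about 2 mm. A picture is of the moment at which its call begins: read the wrist's pose just before it. calibration takes no time and is no camera call; for the wrist camera it gives the pose at the moment of the call.
- job_done(): hands the job in; it is judged then, once.
Trained networks look in the newest picture that a camera, given by its name, has taken for a name from the list of things; names that differ only in an ending like _2 or _b are one class to them, and where a whole thing is asked for, a point or a joint stands for the part that bears it (a point fixed in the world has none). Each returns a list of dicts, best first, with "p" (0 to 1); they miss things now and then, are a little off and sometimes report something else, mostly with a low value. They report only what shows in the picture. A call takes as long as a camera call. They do not tell look-alikes from the thing itself.
- trace(camera, thing): "mask" (400x640 bool, what is visible of it) and "centre" ([row, column] in pixels, amid what is visible of it).
- pinpoint(camera, thing): "centre" ([row, column] in pixels: a listed point, or the origin of a listed thing).
The state is a dict: "t": time; "joint_positions": joint angles; "joint_velocities": joint speeds; "joint_torque": joint torques, N m; "ee_pos": TCP position; "ee_rot": TCP orientation; "wrist_force": force on the tool from outside, world axes, zero at the start; "moment": the same for the moment, N m; "finger_gap": finger opening in m; "grasp_force": force on a finger pad.
Only numpy, scipy, OpenCV 4.12 (cv2) and the standard library are available. Lean on these libraries where they do the work, as an engineer would, in place of code of your own. Each camera call takes 0.05 s, during which the arm holds its last target. There are 200 camera calls.

## Working session

There is one attempt and no reset: what is moved stays moved. The work goes in short steps, Python scripts to look and compute and a shell command to move; the robot and the scene stay as the last step left them, time stands still between calls to the robot, and variables do not carry over. Pictures are saved under pics/ and viewed, at most 10 in all, crops included, and the job is handed in when it is done.

```bash
mkdir -p pics; cat > h.py <<'E'
from rig import *
import numpy as np, cv2
from scipy.spatial.transform import Rotation as R
def Rc(c):
    a=np.array(c["attitude"],float)
    return a if a.shape==(3,3) else (R.from_euler('xyz',a).as_matrix() if a.size==3 else None)
def ray(c,px):
    r,q=px; d=np.array([(q-c["cx"])/c["fx"],-(r-c["cy"])/c["fy"],-1.])
    d=Rc(c)@d; return np.array(c["origin"],float),d/np.linalg.norm(d)
def onz(c,px,z):
    o,d=ray(c,px); return o+d*(z-o[2])/d[2]
def tri(rs):
    A=0;b=0
    for o,d in rs:
        P=np.eye(3)-np.outer(d,d);A=A+P;b=b+P@o
    x=np.linalg.solve(A,b); return x,[np.linalg.norm((np.eye(3)-np.outer(d,d))@(x-o)) for o,d in rs]
def proj(c,p):
    q=Rc(c).T@(np.array(p)-np.array(c["origin"])); return [c["cy"]-c["fy"]*q[1]/q[2]*-1*-1*-1 if 0 else c["cy"]+c["fy"]*(-q[1])/(-q[2]), c["cx"]+c["fx"]*q[0]/(-q[2])]
def save(n,im): cv2.imwrite(f"pics/{n}.png",im[:,:,::-1])
E
python3 - <<'E'
from h import *
np.set_printoptions(precision=4,suppress=True)
print(sense())
for cam in ["scene","top"]:
    im=snapshot(cam);save(cam+"0",im);c=calibration(cam);print(cam,c)
    for th in ["gas_key","key_bow","t_key","ring_key","keyblock","station","keyhole","estop","jar","tumbler"]:
        print(th,[(np.round(d["centre"],1).tolist(),round(d["p"],2)) for d in pinpoint(cam,th)[:3]])
im=[cv2.imread(f"pics/{n}0.png") for n in("scene","top")]
cv2.imwrite("pics/both.png",cv2.resize(np.vstack(im),(480,600)) if 0 else np.vstack([cv2.resize(i,(480,300)) for i in im]))
E
```

```text
{'t': 0.0, 'joint_positions': array([-1.1983,  0.3794,  1.7348, -0.    ,  1.0285, -0.0333]), 'joint_velocities': array([-0.0008,  0.0006,  0.0005,  0.002 ,  0.0008, -0.    ]), 'joint_torque': array([ -0.0034, -76.372 , -43.4372,   0.065 ,   0.0424,  -0.0001]), 'ee_pos': array([ 0.2762, -0.6428,  0.2026]), 'ee_rot': array([-3.1404, -0.    ,  0.4058]), 'wrist_force': array([-1.0713,  0.1787, -0.2692]), 'moment': array([ 0.0361,  0.0138, -0.0403]), 'grasp_force': 0.0, 'finger_gap': 0.09111722886569694}
scene {'fx': 375.2021909489117, 'fy': 375.2021909489117, 'cx': 322.07248649037166, 'cy': 196.3833918836899, 'origin': array([ 1.1427, -0.204 ,  0.5423]), 'attitude': array([0.9695, 0.0144, 1.2819])}
gas_key [([247.3, 264.7], 0.57)]
key_bow [([234.3, 265.9], 0.78)]
t_key [([289.0, 242.9], 0.8), ([245.3, 239.9], 0.65), ([208.6, 265.4], 0.65)]
ring_key [([244.3, 218.6], 0.62)]
keyblock [([260.2, 240.2], 0.7)]
station [([224.4, 421.5], 0.77)]
keyhole [([195.4, 404.7], 0.76)]Traceback (most recent call last):
  File "<stdin>", line 7, in <module>
ValueError: it knows: gas_key, jar, key_bow, keyblock, keyhole, ring_key, small_bowl, spatula, station, t_key, tumbler
```

View pics/scene0.png

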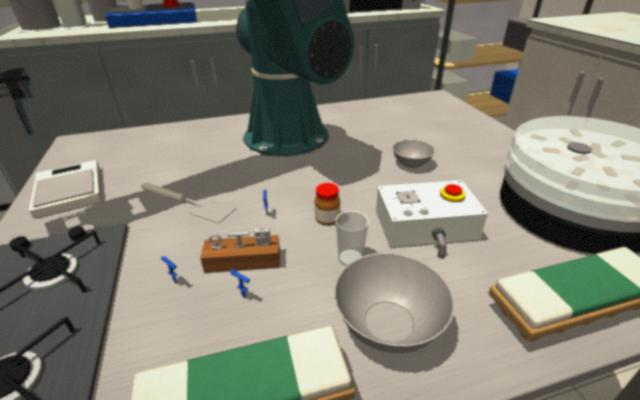

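The scene view faces the robot. The block is at about (col 240, row 252), with the gas key at its right end (265, 238). The station is at (430, 212) with the keyhole plate at (406, 197). The blue T look-alikes lie loose around the block.

```bash
python3 - <<'E'
from h import *
np.set_printoptions(precision=4,suppress=True)
im=snapshot("scene");C={};P={}
for cam in ["scene","top"]:
    im=snapshot(cam);save(cam+"0",im);c=C[cam]=calibration(cam)
    for th in ["gas_key","key_bow","t_key","ring_key","keyblock","station","keyhole","jar","tumbler"]:
        L=pinpoint(cam,th)[:4];P[cam,th]=L
        print(cam,th,[(np.round(d["centre"],1).tolist(),round(d["p"],2)) for d in L])
print(C["top"])
for th in ["gas_key","key_bow","t_key","ring_key","keyblock","station","keyhole","jar","tumbler"]:
    for a in P["scene",th]:
        for b in P["top",th]:
            x,e=tri([ray(C["scene"],a["centre"]),ray(C["top"],b["centre"])])
            if e[0]<.01: print(th,x,np.round(e,4))
E
```

```text
scene gas_key [([243.7, 261.0], 0.53)]
scene key_bow [([233.5, 264.8], 0.67)]
scene t_key [([245.8, 239.2], 0.62), ([290.7, 243.5], 0.62), ([272.4, 173.1], 0.49), ([203.1, 182.5], 0.44)]
scene ring_key [([244.3, 218.9], 0.69)]
scene keyblock [([259.3, 240.4], 0.68)]
scene station [([223.3, 424.1], 0.69)]
scene keyhole [([198.8, 405.4], 0.63)]
scene jar [([220.5, 326.6], 0.89)]
scene tumbler [([257.6, 350.2], 0.95)]
top gas_key [([156.4, 366.8], 0.63)]
top key_bow [([154.8, 365.9], 0.4)]
top t_key [([129.4, 383.1], 0.63), ([153.5, 427.5], 0.51), ([162.0, 381.5], 0.45), ([209.3, 356.4], 0.45)]
top ring_key [([166.1, 395.9], 0.43)]
top keyblock [([167.5, 380.7], 0.68), ([155.2, 366.8], 0.4)]
top station [([156.5, 247.2], 0.68), ([187.4, 311.1], 0.32)]
top keyhole [([160.2, 254.9], 0.82)]
top jar [([187.5, 310.6], 0.55), ([158.9, 366.4], 0.21)]
top tumbler [([146.6, 311.1], 0.58)]
{'fx': 437.85639364530715, 'fy': 437.85639364530715, 'cx': 312.553449861069, 'cy': 193.57413785530719, 'origin': array([ 0.3942, -0.0078,  1.3459]), 'attitude': array([ 0.0456,  0.0045, -1.5418])}
gas_key [ 0.5685 -0.1631  0.0445] [0.0042 0.0042]
key_bow [ 0.5699 -0.1553  0.07  ] [0.0021 0.0021]
t_key [ 0.6383 -0.2023  0.1095] [0.0064 0.0064]
t_key [ 0.554  -0.2068  0.0382] [0.0027 0.0027]
t_key [ 0.6563 -0.2126  0.0193] [0.0029 0.0029]
t_key [ 0.5682 -0.2192 -0.0742] [0.0017 0.0017]
t_key [ 0.5843 -0.3391  0.0336] [0.0032 0.0032]
t_key [ 0.5644 -0.2986  0.1705] [0.0087 0.0087]
ring_key [ 0.5426 -0.2471  0.0432] [0.0006 0.0006]
keyblock [ 0.5426 -0.2106 -0.0083] [0.0016 0.0016]
station [0.5634 0.2039 0.0038] [0.0008 0.0008]
keyhole [0.5428 0.1658 0.0669] [0.0063 0.0063]
jar [ 0.4732  0.0025 -0.0076] [0.0043 0.0043]
tumbler [ 0.6026  0.0094 -0.0117] [0.0006 0.0006]
```

View pics/top0.png

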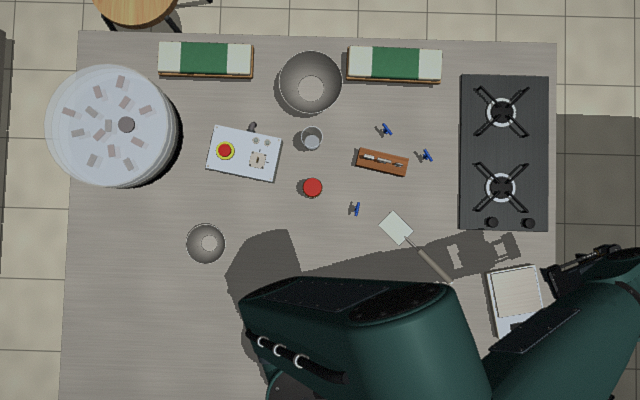

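Both views agree. The keyblock, T, ring and gas keys are in line at a heading of about 73°, with the gas key near (0.569, -0.160). The keyhole is near (0.543, 0.166). I'll move the wrist camera over the key.

```bash
python3 -m inch '[[[0,0,-6],[0.032,-0.023,0],-1],[[0,0,-12],[0.064,-0.046,0],-1],[[0,0,-18],[0.096,-0.069,0],-1],[[0,0,-24],[0.128,-0.092,0],-1],[[0,0,-30],[0.160,-0.115,0],-1],[[0,0,-36],[0.192,-0.138,0],-1],[[0,0,-42],[0.224,-0.161,0],-1],[[0,0,-50],[0.256,-0.184,0],-1]]'
python3 - <<'E'
from h import *
s=sense();print(s["ee_pos"],s["ee_rot"]);c=calibration("wrist")
T=R.from_euler('xyz',s["ee_rot"]).as_matrix()
print(c, "cam in tool",T.T@(c["origin"]-s["ee_pos"]),"view axis in tool",T.T@-Rc(c)[:,2])
print("delta to over key in tool", T.T@(np.array([.569,-.160,.2])-s["ee_pos"]))
E
```

```text
t: 2.12
ee_pos: [0.4396, -0.3714, 0.2034]
ee_rot: [3.141, 0.0, 1.268]
wrist_force: [1.0, -1.6, -0.7]
finger_gap: 0.0911
grasp_force: 0.0
[ 0.43955002 -0.3713893   0.20344596] [3.14118260e+00 1.60629667e-04 1.26839888e+00]
{'fx': 288.7125449114153, 'fy': 288.7125449114153, 'cx': 322.23038185999906, 'cy': 191.78792753093546, 'origin': array([ 0.46358477, -0.29631337,  0.38510611]), 'attitude': array([-0.28517625,  0.00072818, -0.3017954 ])} cam in tool [ 0.07879797  0.00066033 -0.18167255] view axis in tool [-2.81172809e-01 -9.22920364e-04  9.59656709e-01]
delta to over key in tool [0.24034957 0.06062103 0.00343221]
```

```bash
python3 -m inch '[[[0,0,0],[0.032,0.006,0],-1],[[0,0,0],[0.064,0.012,0],-1],[[0,0,0],[0.096,0.018,0],-1],[[0,0,0],[0.128,0.024,0],-1],[[0,0,0],[0.15,0.03,0],-1],[[0,0,0],[0.16,0.03,0],-1],[[0,0,0],[0.16,0.03,0],-1]]'
cat > look.py <<'E'
from h import *
import sys,pickle
n=sys.argv[1];ths=sys.argv[2:]
s=sense();c=calibration("wrist");im=snapshot("wrist");save(n,im)
D={th:[(d["centre"],d["p"]) for d in pinpoint("wrist",th)[:3]] for th in ths}
print(s["ee_pos"],s["ee_rot"])
for k,v in D.items(): print(k,[(np.round(a,1).tolist(),round(p,2)) for a,p in v])
pickle.dump((c,D),open(n+".pkl","wb"))
E
python3 look.py w1 gas_key key_bow t_key ring_key keyblock
python3 -m inch '[[[0,0,0],[0.03,0.025,0],-1],[[0,0,0],[0.06,0.05,0],-1],[[0,0,0],[0.08,0.06,0],-1],[[0,0,0],[0.08,0.06,0],-1],[[0,0,0],[0.08,0.06,0],-1]]'
python3 look.py w2 gas_key key_bow t_key ring_key keyblock
python3 - <<'E'
from h import *
import pickle
c1,a=pickle.load(open("w1.pkl","rb"));c2,b=pickle.load(open("w2.pkl","rb"))
for k in a:
  for p in a[k]:
    for q in b[k]:
      x,e=tri([ray(c1,p[0]),ray(c2,q[0])])
      if e[0]<.006: print(k,np.round(x,4),np.round(e[0],4))
a=cv2.imread("pics/w1.png");b=cv2.imread("pics/w2.png");cv2.imwrite("pics/w12.png",np.vstack([a[60:360,100:540],b[60:360,100:540]]))
E
```

```text
t: 2.7
ee_pos: [0.5163, -0.2281, 0.2033]
ee_rot: [-3.142, -0.0, 1.266]
wrist_force: [-0.4, 0.2, -0.1]
finger_gap: 0.0909
grasp_force: 0.0
[ 0.5163466  -0.22810117  0.20325799] [-3.14155940e+00 -1.11996691e-04  1.26604866e+00]
gas_key [([105.8, 345.8], 0.9)]
key_bow [([108.5, 350.3], 0.78)]
t_key [([135.1, 424.5], 0.97), ([152.6, 348.9], 0.66), ([234.0, 388.4], 0.65)]
ring_key [([185.4, 350.5], 0.56)]
keyblock [([145.0, 347.4], 0.66), ([187.0, 354.8], 0.56)]
t: 3.42
ee_pos: [0.5974, -0.1715, 0.2029]
ee_rot: [-3.141, 0.0, 1.265]
wrist_force: [0.4, 0.3, -0.4]
finger_gap: 0.0911
grasp_force: 0.0
[ 0.59739985 -0.17145206  0.20292987] [-3.14117931e+00  8.67148844e-05  1.26462278e+00]
gas_key [([178.1, 297.8], 0.55), ([204.0, 302.0], 0.46)]
key_bow [([182.3, 296.1], 0.86)]
t_key [([213.7, 300.1], 0.89), ([197.5, 375.1], 0.79), ([188.2, 178.6], 0.71)]
ring_key [([244.1, 302.3], 0.49)]
keyblock [([199.1, 300.1], 0.84)]
gas_key [ 0.5676 -0.1619  0.0522] 0.0032
key_bow [ 0.5685 -0.1639  0.0707] 0.001
t_key [ 0.652  -0.2239  0.0232] 0.002
t_key [ 0.5551 -0.2126  0.0384] 0.0001
ring_key [ 0.5457 -0.2504  0.0459] 0.0
keyblock [ 0.5562 -0.2065  0.0018] 0.0026
```

View pics/w12.png

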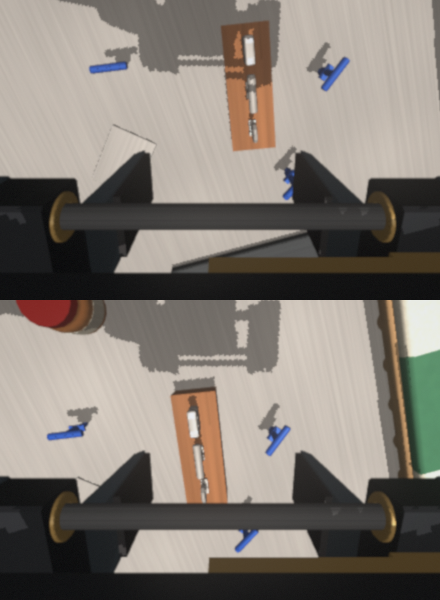

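The crops show the block, with the gas key's bow as the topmost bright plate, then the T, then the ring, all clear of the fingers. The blue T's lie well off to the sides. Next I'll get the block's heading from its top corners.

```bash
python3 - <<'E'
from h import *
import pickle
for n in("w1","w2"):
    c,_=pickle.load(open(n+".pkl","rb"));im=cv2.imread(f"pics/{n}.png")
    h=cv2.cvtColor(im,cv2.COLOR_BGR2HSV)
    m=cv2.inRange(h,(4,110,40),(16,255,255));m=cv2.morphologyEx(m,cv2.MORPH_CLOSE,np.ones((9,9)))
    k,l,st,_=cv2.connectedComponentsWithStats(m)
    # component nearest the keys
    px=proj(c,[.5562,-.2065,.042]);i=l[int(px[0])-0,int(px[1])];i=i or l[int(px[0]),int(px[1])+15]
    ys,xs=np.where(l==i)
    pts=np.array([onz(c,(y,x),.042)[:2] for y,x in zip(ys,xs)],np.float32)
    r=cv2.minAreaRect(pts);print(n,len(pts),r,cv2.boxPoints(r).tolist())
    g=((h[:,:,1]<60)&(h[:,:,2]>150)).astype(np.uint8)
    px=proj(c,[.5685,-.1639,.075]);y0,x0=map(int,px);g2=np.zeros_like(g);g2[y0-22:y0+22,x0-16:x0+16]=g[y0-22:y0+22,x0-16:x0+16]
    k,l,st,_=cv2.connectedComponentsWithStats(g2);
    if k>1:
        i=1+np.argmax(st[1:,4]);ys,xs=np.where(l==i);pts=np.array([onz(c,(y,x),.08)[:2] for y,x in zip(ys,xs)],np.float32)
        print("bow top",len(pts),cv2.minAreaRect(pts))
E
```

```text
w1 4625 ((0.5562151074409485, -0.2086687684059143), (0.14798763394355774, 0.052286915481090546), 78.54174041748047) [[0.5158935189247131, -0.27599436044692993], [0.5671383738517761, -0.2863813638687134], [0.5965366959571838, -0.14134317636489868], [0.5452918410301208, -0.13095617294311523]]
bow top 240 ((0.5654910206794739, -0.16526243090629578), (0.026830755174160004, 0.008947642520070076), 78.76888275146484)
w2 4174 ((0.5571049451828003, -0.20850452780723572), (0.15169860422611237, 0.05299616977572441), 78.31572723388672) [[0.5157950520515442, -0.27741575241088867], [0.5676930546760559, -0.2881484627723694], [0.5984148383140564, -0.13959330320358276], [0.5465168356895447, -0.12886059284210205]]
bow top 233 ((0.5659735798835754, -0.16357530653476715), (0.029623745009303093, 0.009849973022937775), 77.57653045654297)
```

```bash
python3 -m inch '[[[0,0,-3],[-0.001,-0.016,0.01],-1],[[0,0,-5.9],[-0.002,-0.0325,0.03],-1],[[0,0,-5.9],[-0.002,-0.0325,0.06],-1],[[0,0,-5.9],[-0.002,-0.0325,0.09],-1],[[0,0,-5.9],[-0.002,-0.0325,0.115],-1],[[0,0,-5.9],[-0.002,-0.0325,0.13],-1],[[0,0,-5.9],[-0.002,-0.0325,0.14],-1],[[0,0,-5.9],[-0.002,-0.0325,0.141],-1]]'
python3 -m inch '[[[0,0,0],[0,0,0],-0.3],[[0,0,0],[0,0,0],0],[[0,0,0],[0,0,0],0.3],[[0,0,0],[0,0,0],0.6],[[0,0,0],[0,0,0],1],[[0,0,0],[0,0,0],1],[[0,0,0],[0,0,0],1],[[0,0,0],[0,0,0],1]]'
```

```text
t: 4.38
ee_pos: [0.5645, -0.1636, 0.0607]
ee_rot: [-3.139, -0.0, 1.366]
wrist_force: [0.5, 0.2, 0.4]
finger_gap: 0.0911
grasp_force: 0.0
t: 5.05
ee_pos: [0.5657, -0.1635, 0.0624]
ee_rot: [3.141, 0.0, 1.367]
wrist_force: [-0.0, -0.7, -0.5]
finger_gap: 0.041
grasp_force: 0.0
```

```bash
python3 -m inch '[[[0,0,0],[0,0,0],1],[[0,0,0],[0,0,0],1],[[0,0,0],[0,0,0],1],[[0,0,0],[0,0,0],1],[[0,0,0],[0,0,0],1],[[0,0,0],[0,0,0],1],[[0,0,0],[0,0,0],1],[[0,0,0],[0,0,0],1]]'
```

```text
t: 5.72
ee_pos: [0.5656, -0.1635, 0.0622]
ee_rot: [-3.141, -0.0, 1.367]
wrist_force: [-0.1, 0.5, -0.9]
finger_gap: 0.0094
grasp_force: 30.0
```

The key is gripped: the gap is 9.4 mm and the force 30 N. Lifting.

```bash
python3 -m inch '[[[0,0,0],[0,0,-0.008],1],[[0,0,0],[0,0,-0.02],1],[[0,0,0],[0,0,-0.035],1],[[0,0,0],[0,0,-0.055],1],[[0,0,0],[0,0,-0.08],1],[[0,0,0],[0,0,-0.11],1],[[0,0,0],[0,0,-0.13],1],[[0,0,0],[0,0,-0.13],1]]'
python3 - <<'E'
from h import *
s=sense();c=calibration("wrist");save("g1",snapshot("wrist"))
T=R.from_euler('xyz',s["ee_rot"]).as_matrix()
print(s["ee_pos"],s["ee_rot"],s["wrist_force"],s["moment"])
for th in("gas_key","key_bow"):
    for d in pinpoint("wrist",th)[:2]:
        print(th,np.round(d["centre"],1),d["p"])
    for z in (.0202,-.0068):
        print(" exp px",proj(c,s["ee_pos"]+T@np.array([0,0,z])))
im=cv2.imread("pics/g1.png");cv2.imwrite("pics/g1c.png",cv2.resize(im[150:350,200:440],None,fx=2.5,fy=2.5))
print(T.T@(np.array([.5428,.1658,.1924])-s["ee_pos"]))
E
```

```text
t: 6.38
ee_pos: [0.5679, -0.1643, 0.1979]
ee_rot: [3.135, 0.001, 1.367]
wrist_force: [0.8, -0.9, -0.2]
finger_gap: 0.0095
grasp_force: 30.0
[ 0.56792629 -0.1643028   0.19794189] [3.13450509e+00 7.91765125e-04 1.36679709e+00] [ 0.75258772 -0.93842376 -0.20102049] [-0.07255539 -0.12813669 -0.05551998]
gas_key [217.8 324.7] 0.89
 exp px [np.float64(216.97324873272242), np.float64(321.72665016845417)]
 exp px [np.float64(231.9451313431928), np.float64(321.61024422628765)]
key_bow [229.8 326.4] 0.63
key_bow [ 22.1 332.3] 0.52
 exp px [np.float64(216.97324873272242), np.float64(321.72665016845417)]
 exp px [np.float64(231.9451313431928), np.float64(321.61024422628765)]
[ 0.31817188 -0.09151509  0.00464148]
```

View pics/g1c.png

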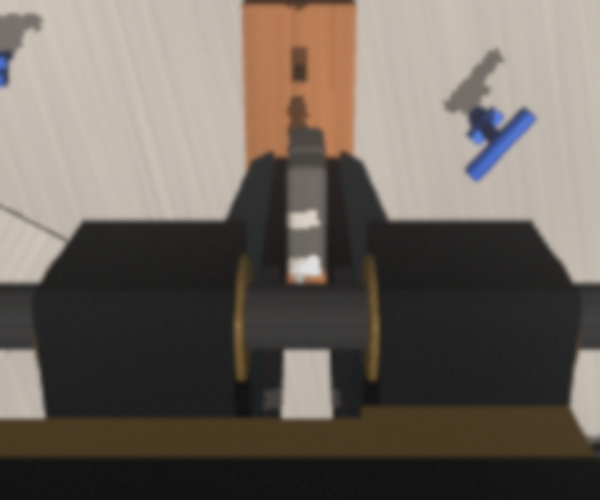

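Picture: the gas key's bow sits between the pads and the emptied pocket is visible on the block below. Moving to the station.

```bash
python3 -m inch '[[[0,0,-6],[0.02,-0.006,0],1],[[0,0,-12],[0.05,-0.015,0],1],[[0,0,-19],[0.085,-0.025,0],1],[[0,0,-26],[0.12,-0.035,0],1],[[0,0,-33],[0.155,-0.045,0],1],[[0,0,-40],[0.19,-0.055,0],1],[[0,0,-46],[0.22,-0.065,0],1],[[0,0,-50],[0.24,-0.07,0],1]]'
python3 -m inch '[[[0,0,0],[0,0,0],1],[[0,0,0],[0,0,0],1],[[0,0,0],[0,0,0],1]]'
python3 look.py s1 keyhole station gas_key
python3 -m inch '[[[0,0,-6],[0,0,-0.02],1],[[0,0,-12],[0,0,-0.03],1],[[0,0,-19],[0,0,-0.03],1],[[0,0,-26],[0,0,-0.03],1],[[0,0,-33],[0,0,-0.03],1],[[0,0,-38],[0,0,-0.03],1],[[0,0,-38],[0,0,-0.03],1],[[0,0,-38],[0,0,-0.03],1]]'
python3 look.py s2 keyhole station gas_key
python3 - <<'E'
from h import *
import pickle
c1,a=pickle.load(open("s1.pkl","rb"));c2,b=pickle.load(open("s2.pkl","rb"))
print(c1["origin"],c2["origin"])
for k in a:
  for p in a[k]:
    for q in b[k]:
      x,e=tri([ray(c1,p[0]),ray(c2,q[0])]);print(k,np.round(x,4),np.round(e[0],4))
  for c,D in((c1,a),(c2,b)):
    if D[k]: print("  onz .078",onz(c,D[k][0][0],.078))
a=cv2.imread("pics/s1.png");b=cv2.imread("pics/s2.png");cv2.imwrite("pics/s12.png",np.vstack([a[:300],b[:300]]))
E
```

```text
t: 7.2
ee_pos: [0.5441, 0.088, 0.1909]
ee_rot: [-3.14, -0.001, 2.246]
wrist_force: [0.7, -1.2, -0.4]
finger_gap: 0.0098
grasp_force: 30.0
t: 7.45
ee_pos: [0.5452, 0.0852, 0.1914]
ee_rot: [-3.14, -0.001, 2.238]
wrist_force: [0.2, -0.4, -1.0]
finger_gap: 0.0097
grasp_force: 30.0
[0.54524028 0.08521071 0.19141319] [-3.14029101e+00 -6.17922616e-04  2.23834472e+00]
keyhole [([125.3, 370.7], 0.66)]
station [([107.6, 394.1], 0.74)]
gas_key [([215.3, 321.4], 0.74)]
t: 8.32
ee_pos: [0.5457, 0.0852, 0.2222]
ee_rot: [-3.142, -0.0, 2.899]
wrist_force: [0.2, 0.1, -0.8]
finger_gap: 0.0095
grasp_force: 30.0
[0.54573554 0.08518189 0.22222032] [-3.14158470e+00 -2.53379837e-05  2.89876993e+00]
keyhole [([159.3, 385.1], 0.81)]
station [([160.0, 403.9], 0.63)]
gas_key [([215.5, 322.8], 0.83)]
[0.49660351 0.14679525 0.37313252] [0.46886333 0.10335288 0.403875  ]
keyhole [0.5502 0.1656 0.0385] 0.0007
  onz .078 [0.54446219 0.16312936 0.078     ]
  onz .078 [0.5407915  0.15919989 0.078     ]
station [ 0.5723  0.2059 -0.0314] 0.0007
  onz .078 [0.55135201 0.19015419 0.078     ]
  onz .078 [0.54672093 0.17984151 0.078     ]
gas_key [0.5448 0.0868 0.1862] 0.0055
  onz .078 [0.56514228 0.0574086  0.078     ]
  onz .078 [0.59006104 0.07401237 0.078     ]
```

View pics/s12.png

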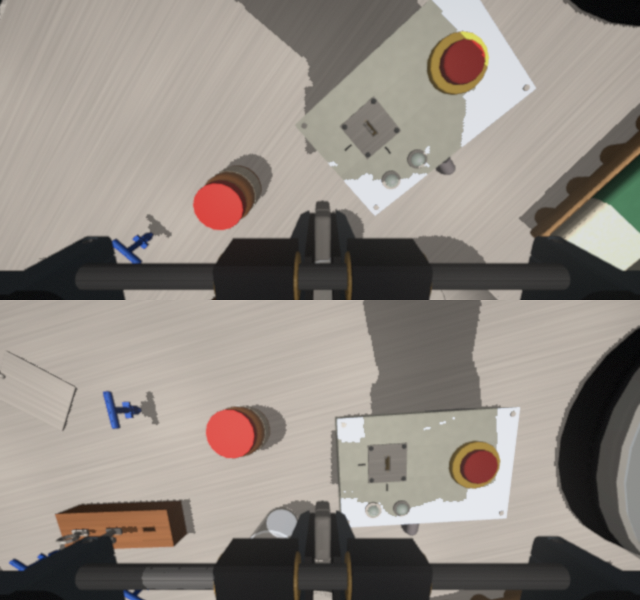

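The views show the plate at about (row 127, col 371) in s1 and (row 163, col 388) in s2, with the slot along the station's x. The network's pixels are off by 2–4 px, so I'll detect the plate and slot directly.

```bash
cat > plate.py <<'E'
from h import *
import pickle,sys
def find(n,guess):
    c,D=pickle.load(open(n+".pkl","rb"));g=cv2.cvtColor(cv2.imread(f"pics/{n}.png"),cv2.COLOR_BGR2GRAY)
    r,q=map(int,guess);
    # warp the plate plane to 0.25 mm/px metric view, world-aligned around the guess
    o=onz(c,guess,.078)[:2];N=280
    gx,gy=np.meshgrid(np.arange(N),np.arange(N))
    X=o[0]+(N/2-gy)*.25e-3;Y=o[1]+(N/2-gx)*.25e-3
    Rm=Rc(c).T;d=np.stack([X,Y,np.full_like(X,.078)],-1)-c["origin"];p=d@Rm.T
    mx=(c["cx"]+c["fx"]*p[...,0]/-p[...,2]).astype(np.float32);my=(c["cy"]+c["fy"]*p[...,1]/p[...,2]).astype(np.float32)
    w=cv2.remap(g,mx,my,cv2.INTER_CUBIC);cv2.imwrite(f"pics/{n}_w.png",w)
    t,m=cv2.threshold(cv2.GaussianBlur(w,(9,9),0),0,255,cv2.THRESH_BINARY_INV+cv2.THRESH_OTSU)
    m=cv2.morphologyEx(m,cv2.MORPH_OPEN,np.ones((25,25)))
    k,l,st,ce=cv2.connectedComponentsWithStats(m);i=l[N//2,N//2] or 1+np.argmax(st[1:,4])
    ys,xs=np.where(l==i);R_=cv2.minAreaRect(np.stack([xs,ys],1).astype(np.float32))
    W=lambda x,y:(o[0]+(N/2-y)*.25e-3,o[1]+(N/2-x)*.25e-3)
    print(n,"plate c",np.round(W(*R_[0]),4),"size mm",np.array(R_[1])*.25,"ang",R_[2])
    # slot: darkest within 12 mm of the plate centre
    cx,cy=map(int,R_[0]);s=w[cy-48:cy+48,cx-48:cx+48];thr=np.median(s)-0.5*(np.median(s)-s.min())
    k,l,st,ce=cv2.connectedComponentsWithStats((s<thr).astype(np.uint8));i=1+np.argmax(st[1:,4])
    ys,xs=np.where(l==i);R2=cv2.fitEllipse(np.stack([xs,ys],1).astype(np.float32)) 
    print("  slot",np.round(W(R2[0][0]+cx-48,R2[0][1]+cy-48),4),np.array(R2[1])*.25,"ang",R2[2],len(xs))
    return w
if __name__=="__main__":
    ws=[find("s1",(127,371)),find("s2",(163,388))]
    cv2.imwrite("pics/ws.png",np.hstack(ws))
E
python3 plate.py
```

```text
s1 plate c [0.5456 0.1606] size mm [44.00636292 44.77225494] ang 9.713251113891602
  slot [0.5469 0.161 ] [ 4.97906494 14.38775253] ang 16.54294776916504 952
s2 plate c [0.5454 0.1603] size mm [45.07344055 44.99847794] ang 9.86580753326416
  slot [0.5459 0.1605] [ 4.80460882 14.16433144] ang 10.913321495056152 1215
```

View pics/ws.png

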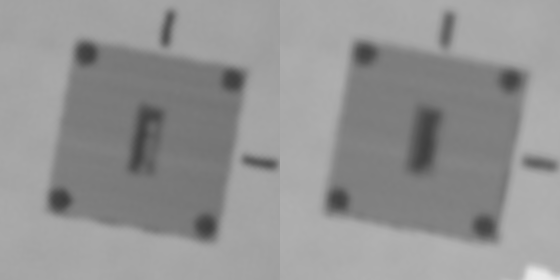

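Plate size 44–45 mm at z = 0.078 in both views confirms the height. The keyhole is at (0.5457, 0.1604) and the station's yaw is -9.8°, so the tool yaw should be 170.2°. Moving above it.

```bash
python3 -m inch '[[[0,0,-2],[0.005,0.02,0],1],[[0,0,-4.1],[0.01,0.045,0],1],[[0,0,-4.1],[0.018,0.07,0],1],[[0,0,-4.1],[0.018,0.073,0.02],1],[[0,0,-4.1],[0.018,0.073,0.045],1],[[0,0,-4.1],[0.018,0.073,0.065],1],[[0,0,-4.1],[0.018,0.073,0.072],1],[[0,0,-4.1],[0.018,0.073,0.072],1]]'
python3 -m inch '[[[0,0,0],[0,0,0],1],[[0,0,0],[0,0,0],1]]'
python3 - <<'E'
from h import *
s=sense();c=calibration("wrist");im=snapshot("wrist");save("p1",im)
T=R.from_euler('xyz',s["ee_rot"]).as_matrix()
print(s["ee_pos"],s["ee_rot"],s["wrist_force"]); k=np.array([.5457,.1604,.078])
print("tool err",T.T@(k-s["ee_pos"]),"yaw err deg",np.degrees(2.9706-s["ee_rot"][2]))
print("keyhole px",proj(c,k),"bow top px",[proj(c,s["ee_pos"]+T@np.array([x,0,-.018])) for x in(-.015,.015)],"collar",proj(c,s["ee_pos"]+T@np.array([.010,0,.0202])),"nose",proj(c,s["ee_pos"]+T@np.array([0,0,.0482])))
cv2.imwrite("pics/p1c.png",cv2.resize(im[120:320,220:420,::-1],None,fx=3,fy=3,interpolation=cv2.INTER_CUBIC))
E
```

```text
t: 9.18
ee_pos: [0.5445, 0.1606, 0.1487]
ee_rot: [-3.14, -0.003, 2.973]
wrist_force: [-0.4, -0.2, -1.3]
finger_gap: 0.0096
grasp_force: 30.0
t: 9.35
ee_pos: [0.5463, 0.1609, 0.1515]
ee_rot: [3.141, 0.001, 2.974]
wrist_force: [0.1, 0.2, -1.3]
finger_gap: 0.0096
grasp_force: 30.0
[0.5463029  0.16091366 0.15150928] [3.14094469e+00 1.48658369e-03 2.97370305e+00] [ 0.14629223  0.1703559  -1.34638465]
tool err [ 0.00061787 -0.00065482  0.07350803] yaw err deg -0.17779143816433943
keyhole px [np.float64(196.0084695274462), np.float64(322.47734509782543)] bow top px [[np.float64(261.8140406649396), np.float64(323.5863000673159)], [np.float64(217.67406209735654), np.float64(323.6769695694704)]] collar [np.float64(205.0756478594142), np.float64(323.42265045849666)] nose [np.float64(205.5522055443793), np.float64(323.27564109091117)]
```

View pics/p1c.png

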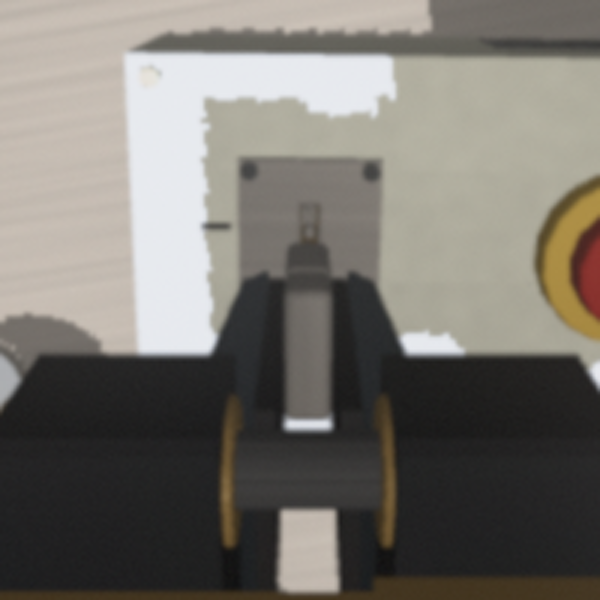

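Picture: the slot's near end shows at (row ~188, col 323) in line with the key. The bow spans rows 212–259, where I expected 218–262, so the key may sit forward in the jaws along tool x. I'll quantify that.

```bash
python3 - <<'E'
from h import *
s=sense();c=calibration("wrist");T=R.from_euler('xyz',s["ee_rot"]).as_matrix()
g=cv2.cvtColor(cv2.imread("pics/p1.png"),cv2.COLOR_BGR2GRAY).astype(float)
f=lambda p:np.round(proj(c,p),1)
k=np.array([.5457,.1604,.078]);a=np.radians(-9.8);ux=np.array([np.cos(a),np.sin(a),0]);uy=np.array([-np.sin(a),np.cos(a),0])
print("plate near corners",f(k-.022*ux+.022*uy),f(k-.022*ux-.022*uy),"slot near end",f(k-.00775*ux))
t=lambda x,y,z:f(s["ee_pos"]+T@np.array([x,y,z]))
print("bow top near/far",t(.015,0,-.0178),t(-.015,0,-.0178),"bow bottom near",t(.015,0,.0162),"collar near top/bot",t(.01,0,.0162),t(.01,0,.0202))
print("rows 165..265 mean col 320-326:");p=g[:,320:327].mean(1)
print([(r,int(p[r])) for r in range(166,266)])
print("plate edge col 335-339:",[(r,int(g[r,333:338].mean())) for r in range(166,180)])
E
```

```text
plate near corners [172.8 346.9] [172.6 298.2] slot near end [187.9 322.5]
bow top near/far [217.6 323.7] [261.8 323.6] bow bottom near [200.4 323.5] collar near top/bot [206.9 323.5] [205.2 323.5]
rows 165..265 mean col 320-326:
[(166, 171), (167, 171), (168, 172), (169, 172), (170, 172), (171, 166), (172, 142), (173, 120), (174, 119), (175, 122), (176, 123), (177, 121), (178, 122), (179, 122), (180, 121), (181, 120), (182, 119), (183, 120), (184, 120), (185, 119), (186, 118), (187, 110), (188, 102), (189, 100), (190, 103), (191, 106), (192, 106), (193, 104), (194, 99), (195, 93), (196, 94), (197, 96), (198, 94), (199, 85), (200, 77), (201, 71), (202, 69), (203, 68), (204, 68), (205, 68), (206, 69), (207, 69), (208, 74), (209, 82), (210, 80), (211, 71), (212, 67), (213, 66), (214, 67), (215, 69), (216, 77), (217, 89), (218, 101), (219, 109), (220, 113), (221, 113), (222, 112), (223, 112), (224, 112), (225, 111), (226, 112), (227, 111), (228, 110), (229, 110), (230, 110), (231, 110), (232, 109), (233, 110), (234, 109), (235, 109), (236, 108), (237, 108), (238, 108), (239, 108), (240, 108), (241, 108), (242, 108), (243, 107), (244, 107), (245, 107), (246, 107), (247, 106), (248, 106), (249, 106), (250, 106), (251, 106), (252, 106), (253, 106), (254, 105), (255, 105), (256, 105), (257, 104), (258, 104), (259, 133), (260, 200), (261, 223), (262, 198), (263, 131), (264, 65), (265, 40)]
plate edge col 335-339: [(166, 174), (167, 173), (168, 173), (169, 173), (170, 172), (171, 166), (172, 142), (173, 121), (174, 120), (175, 124), (176, 124), (177, 123), (178, 123), (179, 123)]
```

The plate projects exactly where measured, and the bow's near and lower edges match to under 1 mm, so the key is centred in the jaws. I'll nudge laterally and lower to just above the plate.

```bash
python3 -m inch '[[[0,0,0],[0.0005,-0.0004,0.008],1],[[0,0,0],[0.0005,-0.0004,0.015],1],[[0,0,0],[0.0005,-0.0004,0.021],1],[[0,0,0],[0.0005,-0.0004,0.021],1],[[0,0,0],[0.0005,-0.0004,0.021],1],[[0,0,0],[0.0005,-0.0004,0.021],1]]'
python3 -m inch '[[[0,0,0],[0,0,0.002],1],[[0,0,0],[0,0,0.004],1],[[0,0,0],[0,0,0.006],1],[[0,0,0],[0,0,0.008],1],[[0,0,0],[0,0,0.008],1]]'
```

```text
t: 9.9
ee_pos: [0.545, 0.1605, 0.1292]
ee_rot: [-3.142, -0.0, 2.974]
wrist_force: [1.0, 0.3, -0.6]
finger_gap: 0.0096
grasp_force: 30.0
t: 10.32
ee_pos: [0.5449, 0.1606, 0.1209]
ee_rot: [3.142, -0.0, 2.974]
wrist_force: [1.4, 2.6, -2.1]
finger_gap: 0.0093
grasp_force: 30.0
```

```bash
python3 -m inch '[[[0,0,0],[-0.0003,0,0.001],1],[[0,0,0],[-0.0005,0,0.002],1],[[0,0,0],[-0.0005,0,0.003],1],[[0,0,0],[-0.0005,0,0.004],1],[[0,0,0],[-0.0005,0,0.005],1],[[0,0,0],[-0.0005,0,0.005],1]]'
```

```text
t: 10.82
ee_pos: [0.5455, 0.1605, 0.1161]
ee_rot: [3.142, 0.0, 2.974]
wrist_force: [0.9, 1.6, -1.1]
finger_gap: 0.0095
grasp_force: 30.0
```

The nose is in the slot. Now rocking ±1 mm along x while pressing down in small steps.

```bash
python3 -m inch '[[[0,0,0],[0.001,0,0.001],1],[[0,0,0],[-0.001,0,0.002],1],[[0,0,0],[0.001,0,0.003],1],[[0,0,0],[-0.001,0,0.004],1],[[0,0,0],[0.001,0,0.005],1],[[0,0,0],[-0.001,0,0.006],1],[[0,0,0],[0,0,0.006],1]]'
```

```text
t: 11.4
ee_pos: [0.546, 0.1604, 0.1103]
ee_rot: [3.141, 0.001, 2.974]
wrist_force: [5.5, -0.6, 2.7]
finger_gap: 0.0099
grasp_force: 30.0
```

```bash
python3 -m inch '[[[0,0,0],[0.0012,0,0.001],1],[[0,0,0],[-0.0008,0,0.0015],1],[[0,0,0],[0.0012,0,0.0025],1],[[0,0,0],[-0.0008,0,0.003],1],[[0,0,0],[0.0012,0,0.004],1],[[0,0,0],[-0.0008,0,0.005],1],[[0,0,0],[0.0002,0,0.005],1]]'
python3 -m inch '[[[0,0,0],[0.001,0,0.001],1],[[0,0,0],[-0.001,0,0.0015],1],[[0,0,0],[0.001,0,0.0025],1],[[0,0,0],[-0.001,0,0.003],1],[[0,0,0],[0.001,0,0.004],1],[[0,0,0],[-0.001,0,0.005],1],[[0,0,0],[0,0,0.005],1]]'
```

```text
t: 11.98
ee_pos: [0.5453, 0.1605, 0.1052]
ee_rot: [3.142, -0.0, 2.974]
wrist_force: [5.4, 0.8, 1.7]
finger_gap: 0.0095
grasp_force: 30.0
t: 12.57
ee_pos: [0.5447, 0.1605, 0.1]
ee_rot: [-3.141, -0.001, 2.974]
wrist_force: [2.9, 1.6, -0.7]
finger_gap: 0.0095
grasp_force: 30.0
```

```bash
python3 -m inch '[[[0,0,0],[0.001,0,0.0005],1],[[0,0,0],[-0.001,0,0.001],1],[[0,0,0],[0.001,0,0.0015],1],[[0,0,0],[-0.001,0,0.002],1],[[0,0,0],[0,0,0.0025],1],[[0,0,0],[0,0,0.0025],1]]'
```

```text
t: 13.07
ee_pos: [0.5454, 0.1605, 0.0981]
ee_rot: [-3.142, 0.0, 2.974]
wrist_force: [-0.0, 0.5, 8.4]
finger_gap: 0.0097
grasp_force: 30.0
```

```bash
python3 -m inch '[[[0,0,0],[0.001,0,0.0004],1],[[0,0,0],[-0.001,0,0.0006],1],[[0,0,0],[0.001,0,0.0008],1],[[0,0,0],[-0.001,0,0.001],1],[[0,0,0],[0,0,0.001],1],[[0,0,0],[0,0,0.001],1]]'
python3 - <<'E'
from h import *
s=sense();c=calibration("wrist");im=snapshot("wrist");save("h1",im)
T=R.from_euler('xyz',s["ee_rot"]).as_matrix();k=np.array([.5457,.1604,.078]);a=np.radians(-9.8);ux=np.array([np.cos(a),np.sin(a),0])
f=lambda d,z:np.round(proj(c,k-d*ux+np.array([0,0,z])),1)
print(s["ee_pos"],s["wrist_force"])
for z in(0,.003,.006): print(z,"plate near",f(.022,0),"collar near bot/top",f(.01,z),f(.01,z+.004),"bow near bot/top",f(.015,z+.004),f(.015,z+.038),"far top",f(-.015,z+.038))
for th in("gas_key","key_bow"): print(th,[(np.round(d["centre"],1),round(d["p"],2)) for d in pinpoint("wrist",th)[:2]])
p=cv2.cvtColor(im,cv2.COLOR_RGB2GRAY)[:,320:326].mean(1)
print([(r,int(p[r])) for r in range(170,266)])
cv2.imwrite("pics/h1c.png",cv2.resize(im[150:300,240:400,::-1],None,fx=4,fy=4,interpolation=cv2.INTER_CUBIC))
E
```

```text
t: 13.57
ee_pos: [0.546, 0.1606, 0.0978]
ee_rot: [3.141, 0.001, 2.974]
wrist_force: [-1.1, -0.2, 17.0]
finger_gap: 0.0093
grasp_force: 30.0
[0.5460368  0.16057276 0.09780189] [-1.14153596 -0.19194161 17.02080515]
0 plate near [189.1 323.2] collar near bot/top [204.8 323.2] [206.6 323.2] bow near bot/top [200.  323.2] [217.4 323.4] far top [261.6 323.1]
0.003 plate near [189.1 323.2] collar near bot/top [206.2 323.2] [208.  323.2] bow near bot/top [201.3 323.2] [219.2 323.4] far top [264.  323.2]
0.006 plate near [189.1 323.2] collar near bot/top [207.5 323.2] [209.4 323.2] bow near bot/top [202.7 323.2] [221.1 323.4] far top [266.6 323.2]
gas_key [(array([215.9, 324.3]), 0.76)]
key_bow [(array([230.8, 325.5]), 0.62)]
[(170, 219), (171, 193), (172, 180), (173, 178), (174, 178), (175, 178), (176, 179), (177, 179), (178, 178), (179, 178), (180, 178), (181, 177), (182, 178), (183, 177), (184, 178), (185, 178), (186, 178), (187, 171), (188, 144), (189, 113), (190, 112), (191, 122), (192, 125), (193, 125), (194, 123), (195, 123), (196, 122), (197, 123), (198, 122), (199, 119), (200, 108), (201, 87), (202, 74), (203, 71), (204, 71), (205, 71), (206, 71), (207, 72), (208, 76), (209, 86), (210, 86), (211, 77), (212, 70), (213, 68), (214, 68), (215, 72), (216, 81), (217, 94), (218, 104), (219, 112), (220, 118), (221, 121), (222, 121), (223, 120), (224, 119), (225, 118), (226, 117), (227, 115), (228, 114), (229, 113), (230, 114), (231, 114), (232, 114), (233, 113), (234, 113), (235, 113), (236, 112), (237, 112), (238, 112), (239, 112), (240, 112), (241, 111), (242, 111), (243, 111), (244, 111), (245, 111), (246, 111), (247, 111), (248, 111), (249, 110), (250, 110), (251, 110), (252, 110), (253, 109), (254, 110), (255, 109), (256, 109), (257, 109), (258, 109), (259, 140), (260, 210), (261, 230), (262, 206), (263, 137), (264, 68), (265, 42)]
```

View pics/h1c.png

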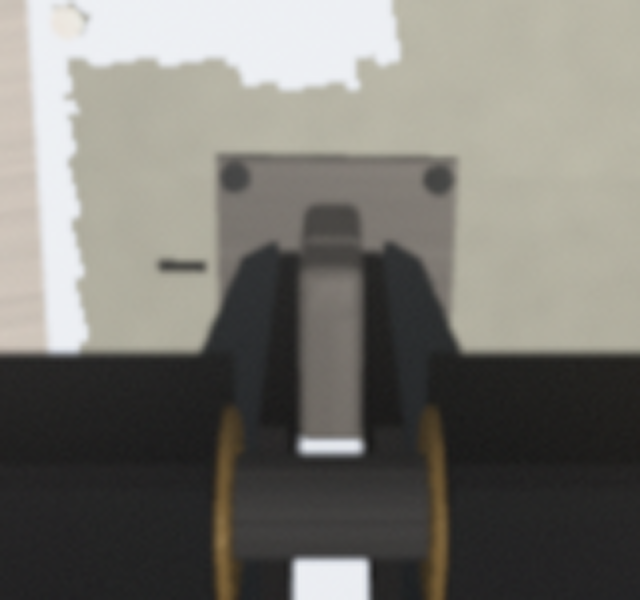

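The key hasn't slipped: its edges are at the same pixels as before insertion. The collar is on the plate (TCP 0.0978 m, 17 N, stiff), so the key is home. Now turning clockwise.

```bash
python3 -m inch '[[[0,0,4],[0,0,-0.0003],1],[[0,0,10],[0,0,-0.0003],1],[[0,0,16],[0,0,-0.0003],1],[[0,0,22],[0,0,-0.0003],1],[[0,0,28],[0,0,-0.0003],1],[[0,0,34],[0,0,-0.0003],1],[[0,0,40],[0,0,-0.0003],1],[[0,0,46],[0,0,-0.0003],1]]'; python3 -c "
from h import *
s=sense();print(s['wrist_force'],s['moment'],s['joint_positions'])"
```

```text
t: 14.38
ee_pos: [0.5459, 0.1607, 0.0979]
ee_rot: [3.14, 0.0, 2.166]
wrist_force: [-0.8, 2.2, 14.0]
finger_gap: 0.0096
grasp_force: 30.0
[-0.75998823  2.17963006 13.9624462 ] [0.50979315 0.07104448 0.14336039] [ 2.45307409e-01  3.27996272e-01  2.04322322e+00  1.30254664e-04
  7.69215187e-01 -3.50406594e-01]
```

```bash
python3 -m inch '[[[0,0,6],[0,0,0],1],[[0,0,12],[0,0,0],1],[[0,0,18],[0,0,0],1],[[0,0,24],[0,0,0],1],[[0,0,30],[0,0,0],1],[[0,0,36],[0,0,0],1],[[0,0,42],[0,0,0],1],[[0,0,47],[0,0,0],1]]'; python3 -m inch '[[[0,0,1.5],[0,0,0],1],[[0,0,3],[0,0,0],1],[[0,0,3],[0,0,0],1],[[0,0,3],[0,0,0],1]]'; python3 -c "
from h import *
s=sense();print(s['wrist_force'],s['moment'],np.degrees(2.974-s['ee_rot'][2]))
c=calibration('wrist');im=snapshot('wrist');save('t1',im)
for cam in('wrist',):
  print([(d['centre'],d['p']) for d in pinpoint(cam,'gas_key')])
a=snapshot('scene');save('t1s',a)
cv2.imwrite('pics/t1c.png',np.vstack([cv2.resize(im[120:320,200:440,::-1],(480,400)),cv2.resize(a[160:240,370:466,::-1],(480,400))])[:800][:600])
"
```

```text
t: 15.05
ee_pos: [0.5458, 0.1607, 0.0979]
ee_rot: [3.141, -0.001, 1.346]
wrist_force: [-1.3, 2.7, 14.8]
finger_gap: 0.01
grasp_force: 30.0
t: 15.38
ee_pos: [0.5458, 0.1607, 0.0978]
ee_rot: [3.141, -0.001, 1.299]
wrist_force: [-1.2, 2.1, 14.7]
finger_gap: 0.0097
grasp_force: 30.0
[-1.18687003  2.07023626 14.71133379] [0.57119997 0.28858569 0.08040389] 95.98702049818482
[([230.6, 324.4], 0.73), ([216.6, 319.0], 0.66)]
```

View pics/t1c.png

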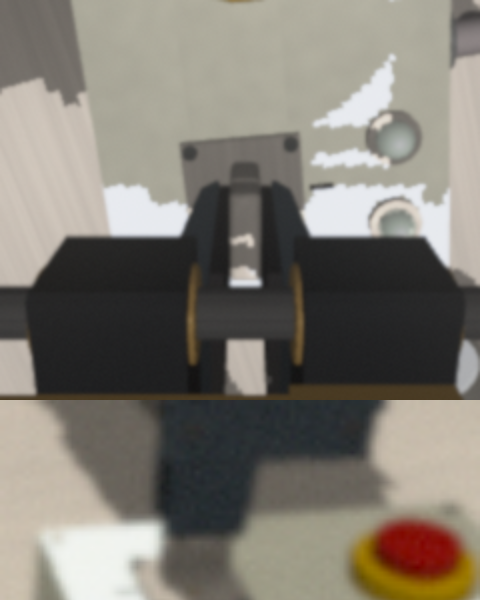

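The key has turned 96° with the jaws, the collar is still on the plate, and the emergency stop is untouched. I'll hold briefly and hand in.

```bash
python3 -m inch '[[[0,0,0.5],[0,0,0],1],[[0,0,0.5],[0,0,0],1],[[0,0,0.5],[0,0,0],1],[[0,0,0.5],[0,0,0],1],[[0,0,0.5],[0,0,0],1],[[0,0,0.5],[0,0,0],1]]'; python3 -c "
from rig import *
print(job_done())"
```

```text
t: 16.03
ee_pos: [0.5458, 0.1608, 0.0979]
ee_rot: [3.141, -0.001, 1.29]
wrist_force: [-1.9, 2.2, 14.1]
finger_gap: 0.0099
grasp_force: 30.0
the job is handed in; nothing more can be done
None
```

I handed the job in at 16 s with the gas key fully home, turned about 96° clockwise and still gripped at 30 N; the hand-in gave no verdict, and the barrel angle is inferred from the wrist turn.

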